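# Lock a mini PC into its bench cradle by its wing nut

## Task

Push the mini PC with a fingertip until it is fully home against the back stop of its blue cradle, under the metal claw. Then do up the orange wing nut: push its wings round clockwise (seen from above) with a fingertip, stroke after stroke, until it comes to its stop. Do not pinch the nut or lift the PC, and leave the mug, the mouse and the screw jar where they are.

Things in the scene. Friction and masses are not known exactly. Their poses are not given: they have to be found in the camera images.
- cradle: Fixed steel cradle with blue fittings. Origin: on the bench top (z = 0), below the centre of the PC's home place. x: direction in which the PC is pushed home; z up; the wing nut is on the +y side. Base plate x -135 to 115, y -105 to 145 mm, 8 mm thick. Two guide rails 6 mm thick along x, centred on y = -65 and +65 mm, tops at z = 20 mm (2 mm play each side of the PC).
- back_stop (a point): Middle of the top front edge of the blue bar that stops the PC: at x = 60, y = 0, z = 30 mm in the cradle's frame. Axes as the cradle's.
- claw (a point): Flat aluminium claw on a blue 50 x 36 mm pedestal, reaching over the PC's edge. This point: where the vertical nut axis meets its top, at x = 20, y = 105, z = 52 mm in the cradle's frame. The claw spans x -5 to 45, y 41 to 125 mm, underside at z = 48 mm. On the PC's side of the nut nothing stands higher than z = 52 mm.
- upstand (a point): Thin blue wall, 4 mm thick, along the cradle's x, close behind the nut. This point: middle of the top edge of its inner face, at x = 20, y = 136, z = 78 mm in the cradle's frame; the wall spans x -25 to 65 mm. Its face is 31 mm from the nut axis: a finger hardly fits between nut and wall, so the wings are pushed on the PC's side of the nut.
- mini_pc: Loose flat black mini computer, 120 x 120 mm, 38 mm high, 0.56 to 0.9 kg, sliding on the cradle plate (underside at z = 8, top at z = 46 mm) between the rails. Origin: centre of its underside; its front face (green button, blue sockets) is at its x = -60 mm. It starts 25 to 45 mm short of home; at home its origin is at x = 0 in the cradle's frame.
- wing_nut (a joint): Turn of the orange wing nut, rad, growing clockwise seen from above. Stiff (0.04 N m, 2 to 3 N at a wing), stays where left. Hard stop (tight) at 7.854; starts at 0.8 to 3.8. At value q the white-marked wing points, in the cradle's frame, at angle -q from +x (counter-clockwise positive); at the stop it points to -y, at the PC. The nut sinks 0.5 mm per rad.
- nut_center (a point): On the nut's axis at mid-height of its wings; x axis along the white-marked wing. The wings are one upright orange blade through the axis, 54 mm tip to tip (27 mm each way), 7 mm thick, from 10 mm below to 10.5 mm above this point; round hub of radius 9.5 mm, up to 1 mm below this point. At z = 67 mm when tight, 2 to 3.5 mm higher at the start.
- nut_side_1: One long side of the nut's blade with its half of the hub (to the left of the direction in which the white-marked wing points). Origin: on the nut's axis, 14 mm below nut_center. Listed because pressing both sides at once counts as pinching.
- nut_side_2: The other long side of the nut's blade with its half of the hub. Same origin.
- mug: Bystander: blue mug, 76 mm across, 90 mm high, handle on its +y side. Origin: centre of its underside.
- mouse: Bystander: black computer mouse, 100 x 58 mm, 32 mm high. Origin: centre of its underside, long side along x.
- jar: Bystander: small whitish screw jar with a red cap, 48 mm across, 60 mm high. Origin: centre of its underside.
There are look-alikes about, which are no part of the job. What is shaped like the mini_pc but red or turquoise is not meant.

How it is judged (in metres and radians):
On the way, in this order (a step that is already met when the one before it is completed fails the run):
1. the mini PC is pushed home against the back stop (x of mini_pc in the frame of cradle above -0.003 m and angle between the x axis of mini_pc and the x axis of cradle, either way round below 0.05 rad), for 0.2 s.
2. the wing nut is turned clockwise to its stop (value of joint wing_nut above 7.604 rad), for 0.2 s.
At the end, for the whole second after the job is handed in: The mini PC lies flat and at rest within 3 mm of home and square (0.05 rad), the wing nut is at rest within 0.25 rad of its stop, and the mug, mouse and jar are within 15 mm of where they were (all of step 1 and value of joint wing_nut above 7.604 rad and z of mini_pc in the frame of cradle below 0.011 m and linear speed of mini_pc below 0.02 m/s and velocity of joint wing_nut between -0.1 and 0.1 rad/s and distance of each of mug, mouse, jar from where it was at the start of the episode below 0.015 m); the robot touches nothing.
It fails at once if the nut is pinched: both of its sides are pressed at once by the fingers (over 3 N each) (contact force between the fingers and nut_side_1 above 3 N and contact force between the fingers and nut_side_2 above 3 N).
It fails at once if the mini PC is lifted more than 6 mm off the cradle plate, or tipped (z of mini_pc in the frame of cradle above 0.014 m or angle between mini_pc's own z axis and vertical above 0.12 rad).
It fails at once if the mug is moved by more than 15 mm (distance of mug from where it was at the start of the episode above 0.015 m).
It fails at once if the mouse is moved by more than 15 mm (distance of mouse from where it was at the start of the episode above 0.015 m).
It fails at once if the screw jar is moved by more than 15 mm (distance of jar from where it was at the start of the episode above 0.015 m).
It also fails if it takes over 54 s, if anything falls off the work surface, if the arm or the gripper's body presses on something with over 40 N, if the wrist force passes 120 N, or if a joint passes its speed limit or range.

## Robot

A 6-joint arm with a two-finger parallel gripper is mounted at the origin on the work surface. World frame = base frame: x ahead of the robot, y to its left, z up, the work surface at z = 0. Lengths are in m, angles in degrees, forces in N, time in s.
With the tool pointing down it reaches from about 0.375 to 0.825 m from the base axis. Payload 5.5 kg.
Tool frame: the origin (TCP) lies midway between the tips of the shut fingers; the grasp point (between the pads) lies 19 mm behind it; z points along the fingers, y is the direction in which the jaws open and shut (so a half turn about z gives the same grasp; the last joint's range is limited). The gripper opens to 85 mm and grips with 20 to 120 N. Pads are 22 mm wide; open, the fingers measure 114 mm over their backs; the gripper's body (76 mm by 85 mm) begins 54 mm behind the grasp point. The pads swing forward as they close: fully open they stand 13 mm farther back than shut.
Start: joints at [72.479, 17.962, -2.699, 69.339, 0, 90], TCP at [0.181, 0.572, 0.231] pointing down, gripper open.
Joint ranges: [-152.73, 152.73], [-39.44, 99.34], [-58.76, 71.6], [-118.89, 123.64], [-81.53, 83.1], [-180, 180]. Speed limits (degrees/s): [136.94, 136.94, 172.46, 180, 180, 180].

## Interface

Orientations are given as [roll, pitch, yaw] about the fixed x, y, z axes, in that order (R = Rz(yaw) Ry(pitch) Rx(roll)).
In Python, from plant import readout, snapshot, job_done gives the robot as it stands.
- The arm moves only by the shell command python3 -m creep 'ROWS'. ROWS is JSON, a list of rows, each a list of 7 numbers: the opening, from 0 (shut) to 1 (fully open), then the shift along the world's x, y, z in mm, then the turn, a rotation vector about the world's x, y, z in rad. In form: [[jaw, tx, ty, tz, rx, ry, rz], ...]. A call has 1 to 20 rows; each row is the pose to reach, as a shift and turn from the pose measured when the call began; what a row does not reach only later rows make up. A row lasts 1/10 s, in which the tool goes at most 50 mm and 8.59 degrees, less where a joint would pass 70% of its speed; a pose out of reach is approached as far as the arm can. A call with a gripper value outside its range is refused whole. The fingers move at their own pace and stop on an object; the grip force is fixed at half the most. Time passes only in rows, so rows that repeat a pose let the fingers close. It gives the time, the measured TCP pose, the force and the opening at its end, in the units of the state.
- readout.read_state(): the state, without advancing time (a new reading comes with each control period).
- snapshot(name): name is "side" or "top"; returns a dict with "color" (420x560x3 uint8, blue, green, red), "z_map" (420x560 float32, m along the optical axis (not along the pixel's ray), 0 where there is no reading), "camera_matrix" (3x3 intrinsics, pixels), "D" ([k1, k2, p1, p2, k3] as OpenCV has them; the pictures are not rectified), "camera_from_world" (4x4, takes a point from world to camera coordinates). Camera axes: x right, y up, looking along -z (the intrinsics and any distortion apply to the point x, -y, -z); pixel columns grow to the right and rows downward; lengths in m; the calibration is good to about 2 mm. A picture is of the moment at which its call begins.
- job_done(): hands the job in, once; it reports no verdict.
The state is a dict: "clock": time; "joint_positions": joint angles; "joint_velocities": joint speeds; "joint_torque": joint torques, N m; "position": TCP position; "orientation": TCP orientation; "wrist_force": force on the tool from outside, world axes, zero at the start; "ft_torque": the same for the moment, N m; "grip_width": finger opening in m.
Only numpy, scipy, OpenCV 4.12 (cv2) and the standard library are available. Lean on these libraries where they do the work, as an engineer would, in place of code of your own. Each camera call takes 0.05 s, during which the arm holds its last target. There are 200 camera calls.

## Working session

There is one attempt and no reset: what is moved stays moved. The work goes in short steps, Python scripts to look and compute and a shell command to move; the robot and the scene stay as the last step left them, time stands still between calls to the robot, and variables do not carry over. Pictures are saved under pics/ and viewed, about 8 in all and at most 12, crops included, and the job is handed in when it is done.

```bash
mkdir -p pics; ls
cat > h.py <<'E'
import numpy as np, cv2
from plant import readout, snapshot, job_done
def snap(n):
    s=snapshot(n); np.savez('last_%s.npz'%n,**{k:np.array(v) for k,v in s.items()}); return s
def load(n): return dict(np.load('last_%s.npz'%n))
def px2w(s,u,v,z=None):
    "pixel -> world; with depth if z None, else intersect plane z"
    T=np.array(s['camera_from_world']);K=np.array(s['camera_matrix'])
    n=cv2.undistortPoints(np.array([[[u,v]]],float),K,np.array(s['D'],float))[0,0]
    d=np.array([n[0],-n[1],-1.]); R=T[:3,:3];t=T[:3,3]
    if z is None:
        k=float(s['z_map'][int(round(v)),int(round(u))]); return R.T@(d*k-t)
    o=-R.T@t; r=R.T@d
    return o+r*(z-o[2])/r[2]
def w2px(s,p):
    T=np.array(s['camera_from_world']); c=T[:3,:3]@np.array(p,float)+T[:3,3]
    q=np.array([[c[0]/-c[2],-c[1]/-c[2],1.]])
    return cv2.projectPoints(q,np.zeros(3),np.zeros(3),np.array(s['camera_matrix']),np.array(s['D'],float))[0][0,0]
def st():
    s=readout.read_state(); print({k:np.round(s[k],4).tolist() for k in('clock','position','orientation','wrist_force','grip_width')})
E
python3 - <<'E'
from h import *
a=snap('top');b=snap('side');st()
cv2.imwrite('pics/top0.png',cv2.resize(a['color'],(800,600),interpolation=cv2.INTER_CUBIC)); cv2.imwrite('pics/side0.png',cv2.resize(b['color'],(800,600),interpolation=cv2.INTER_CUBIC))
E
```

```text
pics
{'clock': 0.1, 'position': [0.1805, 0.5717, 0.2305], 'orientation': [-179.9141, -0.0009, 162.4801], 'wrist_force': [0.2733, -0.5259, -0.9865], 'grip_width': 0.0854}
```

View pics/top0.png

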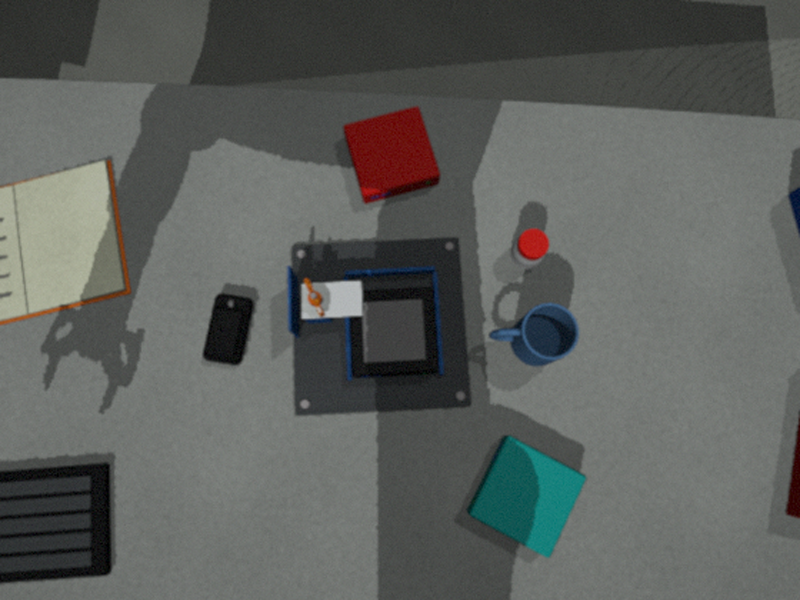

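View pics/side0.png

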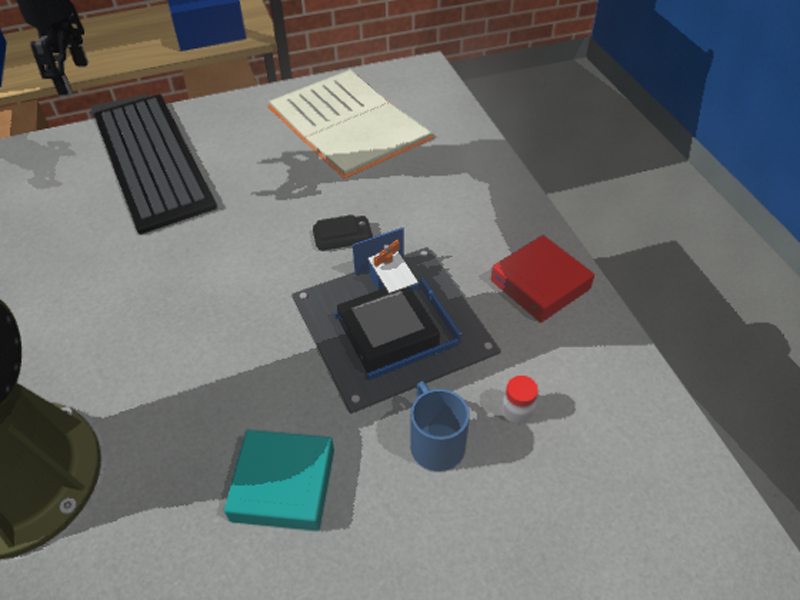

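The top view shows the cradle at about (380,325), with the blue back bar at its upper edge. The black PC at (393,330) is in the cradle. The claw and orange nut are at (316,298) and the blue wall at (293,300). The bystanders are the mug (548,333), jar (532,245) and mouse (228,328). The red box (392,155) and turquoise box (527,495) are look-alikes. The black box between the rails is the one meant; I'll confirm it in a crop.

Run:
```python
from h import *
a=load('top')
c=a['color'][160:295,195:335]
cv2.imwrite('pics/crop0.png',cv2.resize(c,None,fx=4.4,fy=4.4,interpolation=cv2.INTER_CUBIC))
# screws
for u,v in [(301,254),(449,246),(305,404),(460,396)]: print('screw',np.round(px2w(a,u*.7,v*.7,.01),4),np.round(px2w(a,u*.7,v*.7),4))
hsv=cv2.cvtColor(a['color'],cv2.COLOR_BGR2HSV)
m=np.zeros(hsv.shape[:2],np.uint8); m[185:230,205:235]=1
o=((hsv[...,0]>3)&(hsv[...,0]<22)&(hsv[...,1]>130)&(hsv[...,2]>60)&(m>0))
vu=np.argwhere(o); P=np.array([px2w(a,u,v,.072) for v,u in vu]); D=np.array([px2w(a,u,v) for v,u in vu])
print('nut',len(vu),P.mean(0),np.median(D,0)); 
k=P-P.mean(0); w,V=np.linalg.eigh((k.T@k)[:2,:2]); print(V[:,1],np.degrees(np.arctan2(V[1,1],V[0,1])),(k[:,:2]@V[:,1]).min(),(k[:,:2]@V[:,1]).max())
for n,(u,v) in dict(pc=(393,330),mug=(545,335),wall=(293,300),claw=(347,300),jar=(533,243),mouse=(228,328)).items(): print(n,np.round(px2w(a,u*.7,v*.7),4))
```

```text
screw [0.6721 0.2084 0.01  ] [0.6703 0.2073 0.0165]
screw [ 0.697 -0.01   0.01 ] [ 0.6972 -0.01    0.0092]
screw [0.4536 0.1832 0.01  ] [0.4536 0.1833 0.0098]
screw [ 0.4777 -0.0346  0.01  ] [ 0.4779 -0.0348  0.0079]
nut 92 [0.59968322 0.17680958 0.072     ] [0.59609435 0.17717564 0.07620495]
[-0.88324735 -0.46890738] -152.03660470303035 -0.026401939110077724 0.030856558982328714
pc [0.5606 0.0649 0.0471]
mug [ 0.5725 -0.1549  0.0051]
wall [0.5941 0.2065 0.0502]
claw [0.5987 0.1314 0.0492]
jar [ 0.6932 -0.1242  0.0599]
mouse [0.5522 0.2986 0.0308]
```

View pics/crop0.png

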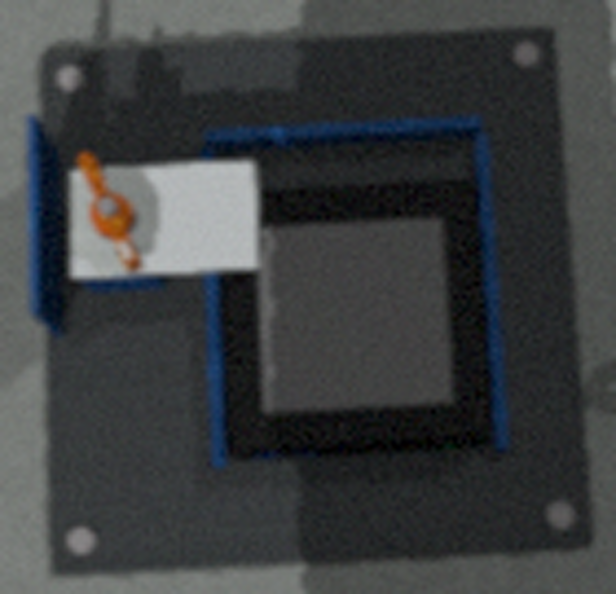

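The crop shows a black PC with a grey top between the blue rails, with its rear edge short of the back bar, so it is the right box. The four plate screws put the cradle origin near (0.587, 0.068) with a yaw of 6.5°. The white-marked wing points toward the robot and the PC, giving q≈2.8 (the other wing would be out of range). I'll move to a pre-push pose with the gripper shut, and measure the PC.

```bash
cat >> h.py <<'E'
YAW=np.radians(6.49);O=np.array([.5873,.0681,0]);RC=np.array([[np.cos(YAW),-np.sin(YAW),0],[np.sin(YAW),np.cos(YAW),0],[0,0,1]])
def toC(p): return (RC.T@(np.asarray(p)-O))*1000
def toW(p): return RC@(np.asarray(p,float)/1000)+O
E
python3 - <<'E'
from h import *
a=load('top')
for n,(u,v),z in [('pc back edge',(370,188),.046),('pc front top',(370,450),.046),('stop front top',(340,140),.03),('claw edge',(258,215),.052),('claw far corner',(252,162),.052),('claw near corner',(257,270),.052),('wall top mid',(31,215),.078)]:
    U,V=u/4.4+195-.4,v/4.4+160-.4
    print(n,np.round(toC(px2w(a,U,V,z)),1))
P=toW([-125,0,0]);print(P)
E
python3 -m creep '[[0,30,-50,0,0,0,0.1],[0,50,-100,-10,0,0,0.2],[0,80,-150,-20,0,0,0.3],[0,110,-200,-30,0,0,0.42],[0,135,-250,-40,0,0,0.42],[0,160,-300,-50,0,0,0.42],[0,190,-350,-60,0,0,0.42],[0,215,-400,-70,0,0,0.42],[0,240,-450,-80,0,0,0.42],[0,265,-490,-80,0,0,0.42],[0,282,-518,-80,0,0,0.42],[0,282,-518,-80,0,0,0.42],[0,282,-518,-80,0,0,0.42],[0,282,-518,-80,0,0,0.42]]'
```

```text
pc back edge [ 30.9 -10.5  46. ]
pc front top [-87.9  -3.9  46. ]
stop front top [58.2  2.  30. ]
claw edge [19.9 40.8 52. ]
claw far corner [44.6 42.4 52. ]
claw near corner [-5.3 42.3 52. ]
wall top mid [ 19.8 138.9  78. ]
[0.46310105 0.05397127 0.        ]
clock: 1.5
position: [0.4622, 0.0528, 0.15]
orientation: [-179.9, -0.1, -173.6]
wrist_force: [-0.7, 0.3, 0.4]
grip_width: 0.0
```

The cradle frame matches the claw, stop and wall to within 1–3 mm, and the PC is about 29 mm short of home. Going down and pushing, with contact expected after about 26 mm.

```bash
python3 -m creep '[[0,0,0,-45,0,0,0],[0,0,0,-90,0,0,0],[0,0,0,-123,0,0,0],[0,0,0,-123,0,0,0],[0,8,1,-123,0,0,0],[0,16,2,-123,0,0,0],[0,20,2.3,-123,0,0,0],[0,24,2.7,-123,0,0,0],[0,27,3,-123,0,0,0],[0,30,3.4,-123,0,0,0],[0,33,3.7,-123,0,0,0],[0,36,4.1,-123,0,0,0],[0,39,4.4,-123,0,0,0],[0,42,4.7,-123,0,0,0],[0,44,5,-123,0,0,0],[0,46,5.2,-123,0,0,0],[0,48,5.4,-123,0,0,0],[0,48,5.4,-123,0,0,0]]'
python3 - <<'E'
from h import *
print(toC(readout.read_state()['position']))
E
```

```text
clock: 3.3
position: [0.5066, 0.0577, 0.0263]
orientation: [-179.9, -0.4, -173.6]
wrist_force: [-7.3, -1.0, 5.5]
grip_width: -0.0003
[-81.32032575  -1.23927403  26.29643197]
```

```bash
python3 -m creep '[[0,3,0.3,0,0,0,0],[0,5,0.6,0,0,0,0],[0,7,0.8,0,0,0,0],[0,9,1,0,0,0,0],[0,11,1.2,0,0,0,0],[0,11,1.2,0,0,0,0]]'
python3 - <<'E'
from h import *
print(toC(readout.read_state()['position']))
E
```

```text
clock: 3.9
position: [0.5141, 0.0584, 0.0256]
orientation: [-179.9, -0.8, -173.6]
wrist_force: [-8.6, -0.7, 5.3]
grip_width: 0.0
[-73.7928172   -1.39870692  25.64466248]
```

```bash
python3 -m creep '[[0,3,0.3,0,0,0,0],[0,5,0.6,0,0,0,0],[0,7,0.8,0,0,0,0],[0,7,0.8,0,0,0,0]]'
python3 - <<'E'
from h import *
print(toC(readout.read_state()['position']))
E
```

```text
clock: 4.3
position: [0.5174, 0.0587, 0.025]
orientation: [-179.9, -1.2, -173.7]
wrist_force: [-9.9, -0.2, 6.6]
grip_width: 0.0
[-70.52312502  -1.48674258  24.98962793]
```

```bash
python3 -m creep '[[0,3,0.3,0,0,0,0],[0,6,0.6,0,0,0,0],[0,9,0.9,0,0,0,0],[0,10,1,0,0,0,0],[0,10,1,0,0,0,0]]'
python3 - <<'E'
from h import *
print(toC(readout.read_state()['position']))
a=snap('top');b=snap('side')
A=cv2.resize(a['color'][170:290,195:315],(480,480),interpolation=cv2.INTER_CUBIC)
u,v=map(int,w2px(b,toW([0,30,40])));print(u,v)
B=cv2.resize(b['color'][v-60:v+60,u-40:u+40],(320,480),interpolation=cv2.INTER_CUBIC)
cv2.imwrite('pics/p1.png',np.hstack([A,B]))
E
```

```text
clock: 4.8
position: [0.5174, 0.0586, 0.0235]
orientation: [-180.0, -2.1, -173.7]
wrist_force: [-23.6, -1.8, 19.2]
grip_width: -0.0003
[-70.56507936  -1.55685539  23.45561905]
275 210
```

View pics/p1.png

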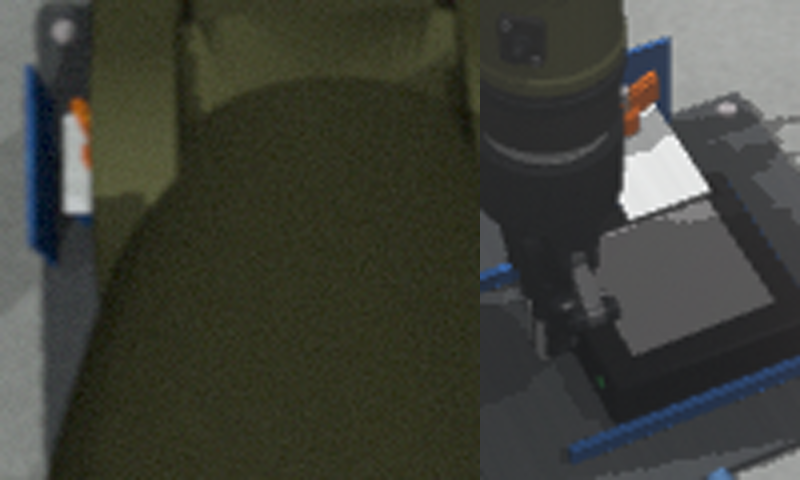

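The TCP has stopped at cradle x = -70.5 and the force has risen to 24 N, so the PC is against the back stop (the side view agrees). I'll back off and lift, then check from above.

```bash
python3 -m creep '[[0,-10,-1,2,0,0,0],[0,-30,-3,2,0,0,0],[0,-40,-5,30,0,0,0],[0,-40,-5,75,0,0,0],[0,-100,-5,110,0,0,0],[0,-100,-5,110,0,0,0],[0,-100,-5,110,0,0,0]]'
python3 - <<'E'
from h import *
a=snap('top')
cv2.imwrite('pics/p2.png',cv2.resize(a['color'][150:300,185:345],(800,750))[:600])
p=readout.read_state()['position'];print(p)
for r in [(-24,-40),(-24,0),(30,4),(28,-8),(22,-19),(12,-27),(0,-30),(-12,-27),(-20,-21),(-24,-14),(-25,-6),(-25,2)]:
    print(r,np.round((toW([20+r[0],105+r[1],60]))*1000,1),np.round((toW([20+r[0],105+r[1],60])-p)*1000,1))
E
```

```text
clock: 5.6
position: [0.4165, 0.0536, 0.1351]
orientation: [-180.0, -2.0, -173.7]
wrist_force: [0.8, -0.0, 0.4]
grip_width: -0.0002
[0.41767575 0.05364401 0.13435921]
(-24, -40) [576.  132.2  60. ] [158.3  78.6 -74.4]
(-24, 0) [571.5 172.   60. ] [153.8 118.3 -74.4]
(30, 4) [624.7 182.1  60. ] [207.  128.4 -74.4]
(28, -8) [624.  169.9  60. ] [206.4 116.3 -74.4]
(22, -19) [619.3 158.3  60. ] [201.6 104.7 -74.4]
(12, -27) [610.3 149.2  60. ] [192.6  95.6 -74.4]
(0, -30) [598.7 144.9  60. ] [181.   91.2 -74.4]
(-12, -27) [586.4 146.5  60. ] [168.8  92.9 -74.4]
(-20, -21) [577.8 151.6  60. ] [160.1  97.9 -74.4]
(-24, -14) [573.  158.1  60. ] [155.4 104.4 -74.4]
(-25, -6) [571.1 165.9  60. ] [153.5 112.3 -74.4]
(-25, 2) [570.2 173.8  60. ] [152.6 120.2 -74.4]
```

View pics/p2.png

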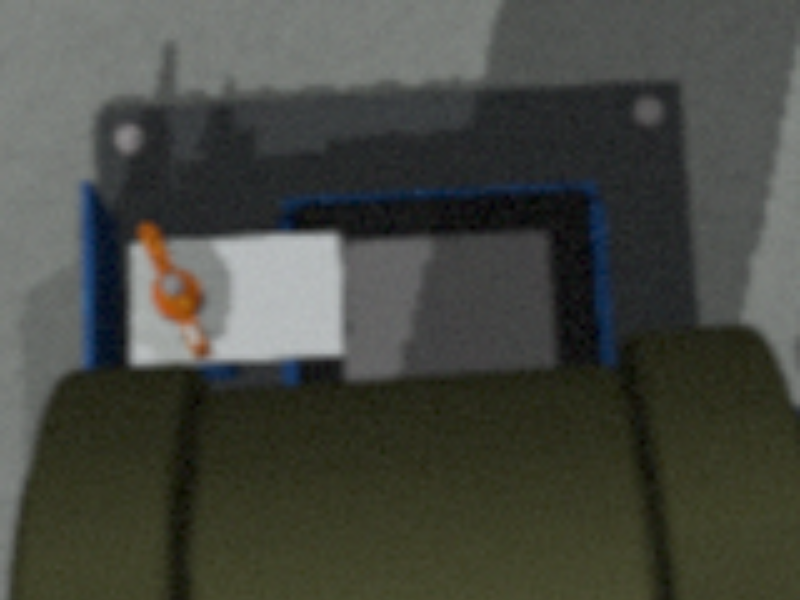

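The PC's rear edge now touches the back bar at (440,195) and the claw covers its edge. The nut is untouched at (177,293), with the white streak on its lower wing at (195,340). Stroke A: push that wing from the PC side toward +y.

```bash
python3 -m creep '[[0,45,22,-10,0,-0.035,0],[0,90,44,-20,0,-0.035,0],[0,130,65,-30,0,-0.035,0],[0,158,78,-30,0,-0.035,0],[0,158,78,-50,0,-0.035,0],[0,158,78,-74,0,-0.035,0],[0,158,79,-74,0,-0.035,0]]'
python3 -m creep '[[0,0,5,0,0,0,0],[0,-1,10,0,0,0,0],[0,-1,15,0,0,0,0],[0,-2,20,0,0,0,0],[0,-2,24,0,0,0,0],[0,-3,28,0,0,0,0],[0,-3,32,0,0,0,0],[0,-4,36,0,0,0,0],[0,-4,40,0,0,0,0],[0,-5,43,0,0,0,0],[0,-5,45,0,0,0,0],[0,-5,45,0,0,0,0]]'
python3 - <<'E'
from h import *
print(toC(readout.read_state()['position'])-[20,105,0])
E
```

```text
clock: 6.35
position: [0.5736, 0.132, 0.0557]
orientation: [-179.7, -0.4, -173.7]
wrist_force: [-1.5, 0.9, 0.2]
grip_width: -0.0004
clock: 7.55
position: [0.5682, 0.1777, 0.0557]
orientation: [-179.7, -0.4, -173.6]
wrist_force: [-0.3, 0.5, 0.2]
grip_width: -0.0003
[-26.55522191   6.03148102  55.65415466]
```

```bash
python3 -m creep '[[0,0,-3,0,0,0,0],[0,0,-3,30,0,0,0],[0,-40,-45,50,0,0,0],[0,-90,-60,75,0,0,0],[0,-140,-70,80,0,0,0],[0,-150,-70,80,0,0,0]]'
python3 - <<'E'
from h import *
a=snap('top');b=snap('side')
A=cv2.resize(a['color'][170:250,195:275],(400,400),interpolation=cv2.INTER_CUBIC)
u,v=map(int,w2px(b,toW([20,105,60])));
B=cv2.resize(b['color'][v-40:v+40,u-40:u+40],(400,400),interpolation=cv2.INTER_CUBIC)
cv2.imwrite('pics/p3.png',np.hstack([A,B]))
E
```

```text
clock: 8.15
position: [0.4156, 0.1065, 0.1364]
orientation: [-179.8, -0.4, -173.7]
wrist_force: [0.6, -0.4, 0.7]
grip_width: -0.0002
```

View pics/p3.png

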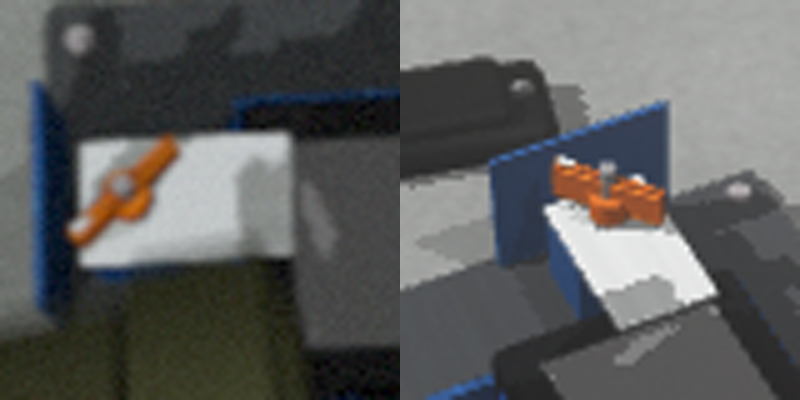

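Stroke A worked: the marked wing is now at lower left, (78,230), by the wall. The free wing is at (170,150), at about -55° in the cradle frame. Stroke B: insert at nut-relative (30, 4) and sweep round the PC side.

```bash
python3 -m creep '[[0,45,15,0,0,0,0],[0,90,35,0,0,0,0],[0,130,50,0,0,0,0],[0,175,65,0,0,0,0],[0,209,76,0,0,0,0],[0,209,76,0,0,0,0],[0,209,76,-40,0,0,0],[0,209,76,-78,0,0,0],[0,209,76,-78,0,0,0]]'
python3 -m creep '[[0,0,-6,0,0,0,0],[0,-1,-12,0,0,0,0],[0,-3,-18,0,0,0,0],[0,-5,-24,0,0,0,0],[0,-10,-28,0,0,0,0],[0,-14,-33,0,0,0,0],[0,-20,-35,0,0,0,0],[0,-26,-37,0,0,0,0],[0,-32,-36,0,0,0,0],[0,-38,-35,0,0,0,0],[0,-43,-33,0,0,0,0],[0,-47,-30,0,0,0,0],[0,-50,-27,0,0,0,0],[0,-52,-24,0,0,0,0],[0,-53,-20,0,0,0,0],[0,-54,-16,0,0,0,0],[0,-54,-12,0,0,0,0],[0,-55,-8,0,0,0,0],[0,-56,-4,0,0,0,0],[0,-56,-4,0,0,0,0]]'
python3 - <<'E'
from h import *
print(toC(readout.read_state()['position'])-[20,105,0])
E
```

```text
clock: 9.15
position: [0.6226, 0.1822, 0.0543]
orientation: [-179.7, -0.6, -173.7]
wrist_force: [-0.8, 0.5, 0.5]
grip_width: 0.0004
clock: 11.15
position: [0.5662, 0.179, 0.0542]
orientation: [-179.8, -0.7, -173.6]
wrist_force: [-0.3, 0.4, 0.0]
grip_width: -0.0001
[-28.39488792   7.55245439  54.17681002]
```

```bash
python3 -m creep '[[0,0,-3,0,0,0,0],[0,0,-3,30,0,0,0],[0,-40,-45,50,0,0,0],[0,-90,-60,75,0,0,0],[0,-140,-70,80,0,0,0],[0,-150,-72,82,0,0,0]]'
python3 - <<'E'
from h import *
a=snap('top');b=snap('side')
A=cv2.resize(a['color'][170:250,195:275],(400,400),interpolation=cv2.INTER_CUBIC)
u,v=map(int,w2px(b,toW([20,105,60])));
B=cv2.resize(b['color'][v-40:v+40,u-40:u+40],(400,400),interpolation=cv2.INTER_CUBIC)
cv2.imwrite('pics/p4.png',np.hstack([A,B]))
p=readout.read_state()['position']
for r in [(30,4),(28,-8),(23,-19),(16,-24),(10,-26)]: print(r,np.round((toW([20+r[0],105+r[1],58])-p)*1000,1))
E
```

```text
clock: 11.75
position: [0.4133, 0.1059, 0.1368]
orientation: [-179.8, -0.7, -173.7]
wrist_force: [0.5, -0.8, 0.1]
grip_width: 0.0001
(30, 4) [211.8  76.  -78.8]
(28, -8) [211.2  63.9 -78.8]
(23, -19) [207.4  52.4 -78.8]
(16, -24) [201.   46.6 -78.8]
(10, -26) [195.3  43.9 -78.8]
```

View pics/p4.png

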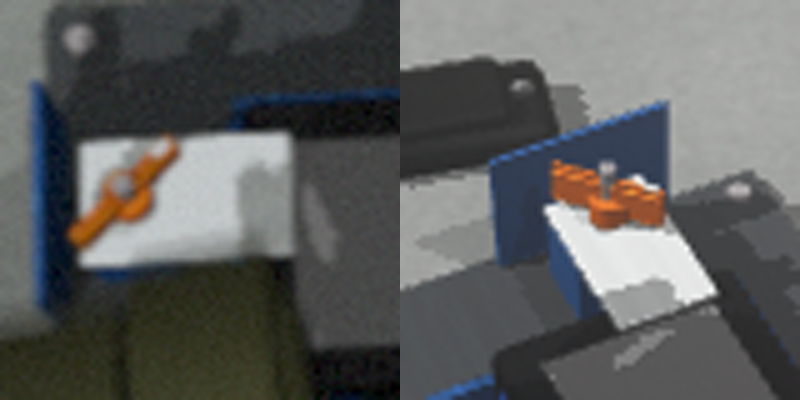

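The white mark is now on the upper-right wing at (165,142), so q≈7.2 and about 35° remains. Stroke C: insert in the same place and push toward -x until it stops.

```bash
python3 -m creep '[[0,45,15,0,0,0,0],[0,90,35,0,0,0,0],[0,130,50,0,0,0,0],[0,175,65,0,0,0,0],[0,212,76,0,0,0,0],[0,212,76,0,0,0,0],[0,212,76,-40,0,0,0],[0,212,76,-78,0,0,0],[0,212,76,-78,0,0,0]]'
python3 -m creep '[[0,0,-6,0,0,0,0],[0,0,-12,0,0,0,0],[0,-1,-17,0,0,0,0],[0,-2,-22,0,0,0,0],[0,-4,-26,0,0,0,0],[0,-7,-29,0,0,0,0],[0,-10,-30,0,0,0,0],[0,-13,-31,0,0,0,0],[0,-15,-31,0,0,0,0],[0,-17,-31,0,0,0,0],[0,-19,-31,0,0,0,0],[0,-19,-31,0,0,0,0]]'
python3 - <<'E'
from h import *
print(toC(readout.read_state()['position'])-[20,105,0])
E
```

```text
clock: 12.75
position: [0.623, 0.1814, 0.0545]
orientation: [-179.8, -1.0, -173.6]
wrist_force: [-0.1, -0.4, 0.3]
grip_width: -0.0001
clock: 13.95
position: [0.6125, 0.1509, 0.0561]
orientation: [-179.7, -0.1, -173.7]
wrist_force: [23.7, 0.9, -13.8]
grip_width: -0.0002
[ 14.41632578 -25.58422613  56.122316  ]
```

The finger is blocked at nut-relative x = 14.4 mm, where 3.5 + 11 was expected for a wing pointing at -y, with 24 N. The nut is on its stop. Backing off and checking.

```bash
python3 -m creep '[[0,8,0,0,0,0,0],[0,15,0,0,0,0,0],[0,15,0,35,0,0,0],[0,10,-10,75,0,0,0],[0,-40,-20,100,0,0,0],[0,-90,-30,100,0,0,0],[0,-140,-40,100,0,0,0],[0,-190,-50,100,0,0,0],[0,-220,-50,100,0,0,0],[0,-220,-50,100,0,0,0],[0,-220,-50,100,0,0,0]]'
python3 - <<'E'
from h import *
a=snap('top');b=snap('side');st()
A=cv2.resize(a['color'][165:265,195:295],(400,400),interpolation=cv2.INTER_CUBIC)
u,v=map(int,w2px(b,toW([10,60,50])));
B=cv2.resize(b['color'][v-50:v+50,u-50:u+50],(400,400),interpolation=cv2.INTER_CUBIC)
cv2.imwrite('pics/p5.png',np.hstack([A,B]))
hsv=cv2.cvtColor(a['color'],cv2.COLOR_BGR2HSV)
m=np.zeros(hsv.shape[:2],np.uint8); m[185:230,200:245]=1
o=((hsv[...,0]>3)&(hsv[...,0]<22)&(hsv[...,1]>130)&(hsv[...,2]>60)&(m>0))
P=np.array([toC(px2w(a,u,v,.077))[:2] for v,u in np.argwhere(o)]); w,V=np.linalg.eigh(np.cov(P.T))
print('nut',len(P),P.mean(0),'axis deg',np.degrees(np.arctan2(V[1,1],V[0,1])))
for n,(u,v) in dict(mug=(545,335),jar=(533,243),mouse=(228,328)).items(): print(n,np.round(px2w(a,u*.7,v*.7),4))
E
```

```text
clock: 15.05
position: [0.3917, 0.1008, 0.1563]
orientation: [-179.7, -0.1, -173.7]
wrist_force: [0.3, 0.1, 0.2]
grip_width: -0.0001
{'clock': 15.15, 'position': [0.3936, 0.1011, 0.1565], 'orientation': [-179.6703, -0.0548, -173.6874], 'wrist_force': [-0.3599, -0.7975, 0.2486], 'grip_width': 0.0}
nut 125 [ 17.53458704 109.00617588] axis deg 86.34670244141586
mug [ 0.5724 -0.1547  0.0059]
jar [ 0.6926 -0.1238  0.0617]
mouse [0.5523 0.2986 0.0306]
```

View pics/p5.png

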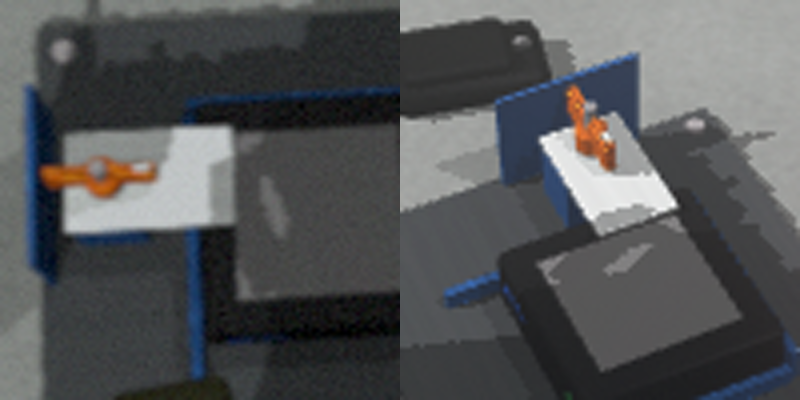

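The white-marked wing at (145,168) points at the PC, and the bystanders' depth points are unchanged. One numeric check of the PC's front edge before handing in.

Run:
```python
from h import *
a=load('top')
for y in (332,335,338,341): print(y,np.round(toC(px2w(a,270/4+195-.4,y/4+165-.4,.046)),1))
x=float(toC(px2w(a,270/4+195-.4,335/4+165-.4,.046))[0])
print(x)
if x>-64: job_done(); print('done')
```

```text
332 [-58.2  27.1  46. ]
335 [-59.7  27.2  46. ]
338 [-61.2  27.2  46. ]
341 [-62.6  27.3  46. ]
-59.69902846881591
the job is handed in; nothing more can be done
done
```

The mini PC is pushed home, the wing nut is at its stop, and the job was handed in at about 15 s of the 54 s allowed. No verdict is reported on hand-in.

**Mini PC:** I pushed it about 29 mm with the shut fingers. The finger stopped at cradle x = -70.5 mm and the force rose to about 24 N. In the last picture its front edge is at x ≈ -60 mm (good to about 2 mm), which is home.

**Wing nut:** It took three strokes on the PC side, about 5 rad in all. On the last one the finger was blocked at 24 N, 14.4 mm from the nut axis. That is where it should be with the white-marked wing pointing at the PC. The picture gives a blade axis of 86° against the ideal 90°; the 0.06 rad difference is within the 0.25 rad tolerance.

**Bystanders and robot:** The image points on the mug, jar and mouse moved by 2 mm or less, which is measurement noise. The arm is clear of everything and the wrist force is about zero.

**Off from plan:**
- The fingertip ran about 4–6 mm lower than I intended during the nut strokes, but stayed above the claw.
- The tool tilted about 2° while pressing the PC home. I corrected that before the nut strokes.

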